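# Brush out the canister on the angled stand

### The arm

A 6-joint arm with a two-finger parallel gripper is mounted at the origin on a cart in front of the work surface, level with it; the furniture and walls round the work are solid. World frame = base frame: x ahead of the robot, y to its left, z up, the work surface at z = 0. Lengths are in m, angles in degrees, forces in N, time in s.
With the tool pointing down it reaches from about 0.35 to 0.875 m from the base axis. Payload 4.2 kg.
Tool frame: the origin (TCP) lies on the centre line of the jaws, within the pads' length; the fingertips stand r.tip_extent ahead of it and the grasp point (between the pads) lies 11 mm behind it (r.tip_extent is the distance from the TCP to the fingertips, in m); z points along the fingers, y is the line along which they close (so a half turn about z gives the same grasp; the last joint's range is limited). The gripper opens to 87 mm and grips with 3 to 60 N. Pads are 19 mm wide; open, the fingers measure 117 mm over their backs; the gripper's body (75 mm by 190 mm) begins 51 mm behind the grasp point.
Start: joints at [89.244, 22.042, 0.453, 0, -68.411, -14.817], TCP at [0.168, 0.602, 0.231] pointing down, gripper open.
Joint ranges: [-179.83, 179.83], [-69.29, 118.12], [-61.27, 80.66], [-181.25, 117.63], [-171.15, -9.14], [-177.46, 177.46]. Speed limits (degrees/s): [159.86, 159.86, 180, 180, 180, 180].

### API

Orientations are given as a 3x3 rotation matrix whose columns are the frame's x, y, z axes.
In Python, from station import r gives the robot as it stands.
- The arm moves only by the shell command python3 -m jog 'ROWS'. ROWS is text: rows parted by semicolons, each of 5 numbers parted by spaces: the opening, from 0 (shut) to 1 (fully open), then the shift along the world's x, y, z in mm, then the turn about the world's z in degrees. In form: hand dx dy dz roll; .... A call has 1 to 5 rows; each row shifts and turns the commanded pose from where the row before left it; what a row does not reach is not made up. A row lasts 1/8 s, in which the tool goes at most 62.5 mm and 10.7 degrees, less where a joint would pass 70% of its speed; a pose out of reach is approached as far as the arm can. A call is refused whole if a number of a shift passes 62.5 or a number of a turn 10.7, either way. A call with a gripper value outside its range is refused whole. The fingers move at their own pace and stop on an object; the grip force is fixed at half the most. Time passes only in rows, so rows that do not move let the fingers close. It gives the time, the measured TCP pose, the force, the opening and the grip force at its end, in the units of the state.
- r.sense(): the state, without advancing time (a new reading comes with each control period).
- r.capture(name): name is "scene" or "top" or "wrist"; returns a dict with "pixels" (400x640x3 uint8, red, green, blue), "fovy" (degrees; the focal length in pixels is half the picture's height over the tangent of half this angle, whatever the lens; pixels are square), "cx", "cy" (the principal point, pixels), "origin" and "orientation" of the camera in the world; the wrist camera has in their place "T_tool_cam" (4x4, takes a point from camera to tool coordinates, whose origin is the TCP and whose axes are the flange's). Camera axes: x right, y down, z forward; pixel columns grow to the right and rows downward; lengths in m; the calibration is good to about 2 mm. A picture is of the moment at which its call begins: read the wrist's pose just before it. There is no depth.
- r.finish_job(): hands the job in; it is judged then, once.
The state is a dict: "time_s": time; "joints": joint angles; "joint_velocities": joint speeds; "effort": joint torques, N m; "tcp_pos": TCP position; "ee_rot": TCP orientation; "wrist_force": force on the tool from outside, world axes, zero at the start; "moment": the same for the moment, N m; "gripper_width": opening from 0.0 (shut) to 1.0 (fully open); "gripper_force": force on a finger pad.
Only numpy, scipy, OpenCV 4.12 (cv2) and the standard library are available. Lean on these libraries where they do the work, as an engineer would, in place of code of your own. Each camera call takes 0.05 s, during which the arm holds its last target. There are 200 camera calls.

### The job

Take the long canister brush from its rest and brush out the metal canister that is strapped in the angled stand: run the bristles straight down to the bottom and back up until at least half of the bristle head shows above the mouth, three times, without ramming or shoving the canister. Then lay the brush back in both forks of its rest as it lay, bristles at the same end, and let go. Do not shift the shaker beyond the canister or the sauce cup on the scale.

Things in the scene. Friction and masses are not known exactly. Their poses are not given: they have to be found in the camera images.
- brush: canister brush, 220 mm long, 80 g. Origin: middle of the handle, on the brush's axis; x along the brush toward the bristles, z up as it lies. Black handle x = -50 to 50 mm, 20 wide (y), 24 high (z); bare 10 mm steel stem x = 60 to 100; white bristle head x = 100 to 170, 72 across (bristles give; a core of 56 mm diameter is stiff)
- brush_head (a point): middle of the bristle head, on the brush's axis, 135 mm from the middle of the handle and 35 mm from the bristle end
- brush_rest: fixed steel rest: plate 150 x 62 x 6 mm, two forks 5 mm thick. Origin on the table below the middle of the handle; x toward the bristle end. Fork at x = -40 mm carries the handle (notch bottom 43 mm high), fork at x = 75 the stem (50 high); notches 36 wide, prongs up to 79 high. The brush lies in it level, axis 55 mm above the table
- canister: open metal canister, 90 mm outer diameter, 118 mm long, strapped immovably in an angled steel stand (base 116 x 150 mm). Origin: centre of its underside; z: its axis toward the mouth, 40 degrees above level, pointing roughly to the robot's right. Inner diameter 84 mm, inner floor at z = 5 mm, mouth at z = 118 mm
- canister_floor (a point): centre of the canister's inner floor
- canister_mouth (a point): centre of the canister's mouth, 113 mm from the inner floor
- shaker: steel shaker, 64 mm diameter, 110 mm high, standing beyond the canister stand; origin: centre of its underside. Leave it alone
- sauce_cup: small brown sauce cup, 67 mm diameter, 46 mm high, standing on the platter of the scale (platter top 100 mm above the table), between brush and canister; origin: centre of its underside. Leave it alone

How it is judged (in metres and radians):
On the way, in this order (a step that is already met when the one before it is completed fails the run):
1. first stroke: the bristles are at the bottom of the canister (middle of the bristle head within 65 mm of the centre of its inner floor, 35 mm being touch) (distance between brush_head and canister_floor below 0.065 m), for 0.05 s.
2. first stroke: drawn back up, with about half of the bristle head out of the mouth (middle of the head at least 100 mm above the inner floor, along the canister's axis) (z of brush_head in the frame of canister above 0.105 m), for 0.05 s.
3. second stroke: the bristles are at the bottom of the canister (middle of the bristle head within 65 mm of the centre of its inner floor, 35 mm being touch) (distance between brush_head and canister_floor below 0.065 m), for 0.05 s.
4. second stroke: drawn back up, with about half of the bristle head out of the mouth (middle of the head at least 100 mm above the inner floor, along the canister's axis) (z of brush_head in the frame of canister above 0.105 m), for 0.05 s.
5. third stroke: the bristles are at the bottom of the canister (middle of the bristle head within 65 mm of the centre of its inner floor, 35 mm being touch) (distance between brush_head and canister_floor below 0.065 m), for 0.05 s.
6. third stroke: drawn back up, with about half of the bristle head out of the mouth (middle of the head at least 100 mm above the inner floor, along the canister's axis) (z of brush_head in the frame of canister above 0.105 m), for 0.05 s.
At the end, for the whole second after the job is handed in: The brush lies released and at rest in both forks of its rest, bristles at the same end as at the start: middle of the handle within 22 mm along and 20 mm across of the rest's origin, axis height 45 to 66 mm above the rest's foot, direction within 0.2 rad of the rest's x axis (x of brush in the frame of brush_rest between -0.022 and 0.022 m and y of brush in the frame of brush_rest between -0.02 and 0.02 m and z of brush in the frame of brush_rest between 0.045 and 0.066 m and angle between the x axis of brush and the x axis of brush_rest, either way round below 0.2 rad and x of brush_head in the frame of brush_rest above 0.11 m and linear speed of brush below 0.02 m/s and angular speed of brush below 0.2 rad/s); the robot touches nothing.
It fails at once if the canister is rammed or shoved (more than 30 N) (contact force between anything else and canister above 30 N).
It fails at once if the shaker is shifted by more than 30 mm (distance of shaker from where it was at the start of the episode above 0.03 m).
It fails at once if the sauce cup is shifted by more than 30 mm (distance of sauce_cup from where it was at the start of the episode above 0.03 m).
It also fails if it takes over 58 s, if anything falls off the work surface, if the arm or the gripper's body presses on something with over 40 N, if the wrist force passes 120 N, or if a joint passes its speed limit or range.

## Working session

There is one attempt and no reset: what is moved stays moved. The work goes in short steps, Python scripts to look and compute and a shell command to move; the robot and the scene stay as the last step left them, time stands still between calls to the robot, and variables do not carry over. Pictures are saved under pics/ and viewed, at most 10 in all, crops included, and the job is handed in when it is done.

```bash
ls; mkdir -p pics; cat > h.py <<'E'
import numpy as np, cv2
from station import r
def cam(n):
    s=r.sense(); c=r.capture(n); p=c["pixels"]; f=p.shape[0]/2/np.tan(np.radians(c["fovy"])/2)
    if n=="wrist":
        T=np.array(c["T_tool_cam"]); R=np.array(s["ee_rot"]); o=np.array(s["tcp_pos"])+R@T[:3,3]; Q=R@T[:3,:3]
    else: o=np.array(c["origin"]); Q=np.array(c["orientation"])
    return dict(img=p,f=f,cx=c["cx"],cy=c["cy"],o=o,Q=Q)
def ray(c,u,v):
    d=c["Q"]@np.array([(u-c["cx"])/c["f"],(v-c["cy"])/c["f"],1]); return d/np.linalg.norm(d)
def onz(c,u,v,z):
    d=ray(c,u,v); return c["o"]+d*(z-c["o"][2])/d[2]
def tri(a,p,b,q):
    d=ray(a,*p);e=ray(b,*q); t=np.linalg.lstsq(np.c_[d,-e],b["o"]-a["o"],rcond=None)[0]
    P,S=a["o"]+d*t[0],b["o"]+e*t[1]; return (P+S)/2,np.linalg.norm(P-S)
def proj(c,P):
    q=c["Q"].T@(np.array(P)-c["o"]); return q[0]/q[2]*c["f"]+c["cx"],q[1]/q[2]*c["f"]+c["cy"]
def save(c,n): cv2.imwrite("pics/"+n,c["img"][:,:,::-1])
E
python3 - <<'E'
from h import *
import pickle
for n in("scene","top"):
    c=cam(n); save(c,n+"0.png"); pickle.dump(c,open(n+".pkl","wb")); print(n,c["o"].round(3),c["Q"].round(3).tolist(),c["f"],c["cx"],c["cy"])
s=r.sense(); print(s,r.tip_extent)
E
```

```text
pics
scene [-0.232 -0.725  0.623] [[0.585, -0.369, 0.723], [-0.811, -0.256, 0.525], [-0.008, -0.894, -0.449]] 411.46732848315327 318.40192562003836 202.76448345471184
top [ 0.447 -0.098  1.644] [[-0.013, -0.996, 0.093], [-1.0, 0.012, -0.013], [0.012, -0.093, -0.996]] 517.9134686688116 319.6202217141993 200.8482943510733
{'time_s': 0.1, 'joints': array([ 8.92427814e+01,  2.20835927e+01,  3.86386740e-01, -2.20771106e-02,
       -6.84103537e+01, -1.48158925e+01]), 'joint_velocities': array([ 0.02071266, -0.01974202,  0.20795495,  0.04254047,  0.00318187,
        0.10168586]), 'effort': array([-9.93558169e-04, -3.91690385e+01,  1.87933642e+01,  4.23188925e+00,
        1.34367059e-02, -7.07935692e-05]), 'tcp_pos': array([0.16765751, 0.60154871, 0.22959813]), 'ee_rot': array([[ 9.63250527e-01, -2.68604310e-01, -3.83063049e-04],
       [-2.68604550e-01, -9.63248717e-01, -1.87234499e-03],
       [ 1.33934944e-04,  1.90642977e-03, -9.99998174e-01]]), 'wrist_force': array([-0.91621509, -0.10069521,  0.16335184]), 'moment': array([0.00553893, 0.00790711, 0.02747844]), 'gripper_force': 0.0, 'gripper_width': 1.0008872818547663} 0.008
```

View pics/scene0.png

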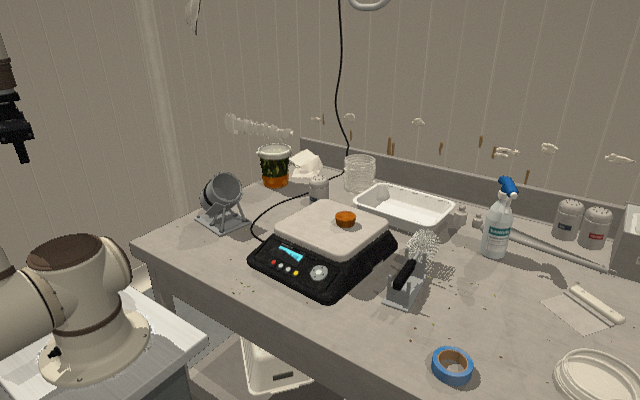

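View pics/top0.png

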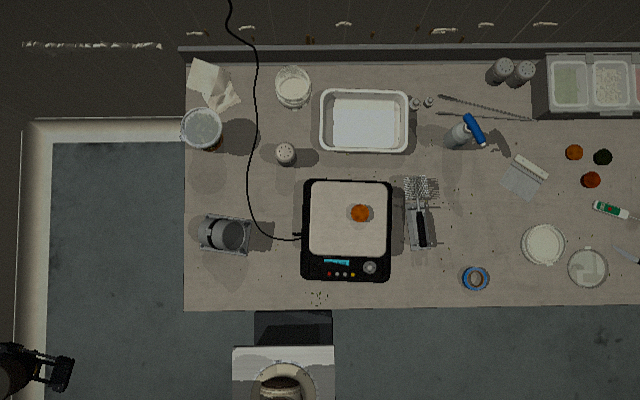

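```bash
python3 - <<'E'
import pickle,cv2,numpy as np
t=pickle.load(open("top.pkl","rb"))["img"];s=pickle.load(open("scene.pkl","rb"))["img"]
def z(i,u,v): return cv2.resize(i[v:v+60,u:u+80,::-1],(400,300),interpolation=cv2.INTER_CUBIC)
m=np.vstack([np.hstack([z(t,185,205),cv2.resize(t[165:255,360:480,::-1],(400,300),interpolation=cv2.INTER_CUBIC)]),np.hstack([z(s,180,170),cv2.resize(s[222:312,350:470,::-1],(400,300),interpolation=cv2.INTER_CUBIC)])])
cv2.imwrite("pics/mos.png",m)
E
```

```text
(no output)
```

View pics/mos.png

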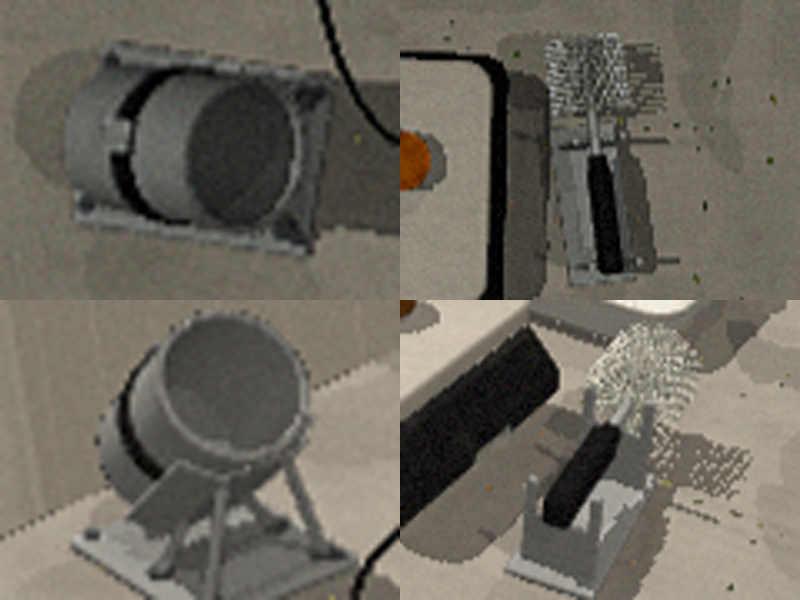

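```bash
python3 - <<'E'
import pickle
from h import *
t=pickle.load(open("top.pkl","rb"));s=pickle.load(open("scene.pkl","rb"))
M,e=tri(t,(233.8,235),s,(226.8,187.5)); print("mouth",M.round(4),e)
c=[onz(t,185+u/5,205+v/5,.006) for u,v in((112,43),(333,75),(312,252),(76,218))]
for p in c: print(p.round(4))
for a,b in((0,1),(3,2),(0,3),(1,2)):
    d=c[b]-c[a]; print(np.linalg.norm(d),np.degrees(np.arctan2(d[1],d[0])))
g=t["img"].max(2)<45; g=g.astype(np.uint8); g[:,:405]=0; g[:,440:]=0; g[:205]=0; g[255:]=0
n,l,st,ce=cv2.connectedComponentsWithStats(g); i=1+np.argmax(st[1:,4]); print(st[i],ce[i])
y,x=np.where(l==i); box=cv2.minAreaRect(np.c_[x,y].astype(np.float32)); print(box)
P=onz(t,*ce[i],.067); print("handle",P)
vx,vy,x0,y0=cv2.fitLine(np.c_[x,y].astype(np.float32),cv2.DIST_L2,0,.01,.01).ravel()
h=box[1][0]/2 if box[1][0]>box[1][1] else box[1][1]/2
A=onz(t,x0+vx*h,y0+vy*h,.067);B=onz(t,x0-vx*h,y0-vy*h,.067);print(A,B,np.linalg.norm(A-B),np.degrees(np.arctan2(*(B-A)[[1,0]])))
hd=onz(t,360+189/3.333,165+75/3.333,.06);print("head",hd,"dist",np.linalg.norm(hd-P))
E
```

```text
mouth [0.4926 0.1332 0.1277] 0.0029201220223755023
[0.5637 0.2363 0.006 ]
[0.5417 0.0968 0.006 ]
[0.4306 0.1101 0.006 ]
[0.4538 0.2581 0.006 ]
0.14119674953228953 -98.9525488577902
0.14979383554811576 -98.90420624931838
0.11201993617240978 168.79674778795052
0.11188590676869264 173.19759988751971
[416 211  11  36 256] [420.984375 229.5625  ]
((420.9123840332031, 228.74085998535156), (35.45705795288086, 7.526983261108398), 83.41805267333984)
handle [ 0.50264332 -0.42603114  0.067     ]
[ 0.44915321 -0.431043    0.067     ] [ 0.55646909 -0.42098792  0.067     ] 0.1077859135144393 5.352768014972096
head [ 0.63268467 -0.41831831  0.06      ] dist 0.13045781890232166
```

```bash
python3 -m jog '1 50 -30 10 -10; 1 50 -30 10 -10; 1 50 -30 10 -10; 1 50 -30 10 -10; 1 50 -30 10 -10'; python3 -m jog '1 12 -50 0 -10; 1 12 -50 0 -10; 1 12 -50 0 -10; 1 12 -50 0 -10; 1 12 -50 0 -10'
```

```text
time_s: 0.72
tcp_pos: [0.419, 0.4508, 0.2805]
ee_rot: [[0.408, -0.913, -0.001], [-0.913, -0.408, -0.001], [0.0, 0.001, -1.0]]
wrist_force: [0.3, 0.7, -0.1]
gripper_width: 1.0
gripper_force: 0.0
time_s: 1.35
tcp_pos: [0.4776, 0.2003, 0.2802]
ee_rot: [[-0.437, -0.9, -0.001], [-0.9, 0.437, -0.0], [0.001, 0.0, -1.0]]
wrist_force: [1.2, 0.0, 0.2]
gripper_width: 1.001
gripper_force: 0.0
```

```bash
python3 - <<'E'
from h import *
import pickle
c=cam("wrist"); save(c,"w1.png"); pickle.dump(c,open("w1.pkl","wb")); print(c["o"],c["Q"].round(2).tolist(),c["f"])
M=np.array([.4926,.1332,.1277]); print(proj(c,M))
E
```

```text
[0.44384974 0.13118634 0.43365417] [[-0.9, 0.42, 0.12], [0.44, 0.86, 0.25], [0.0, 0.28, -0.96]] 290.737835439437
(np.float64(275.68374212807146), np.float64(137.61375456063905))
```

View pics/w1.png

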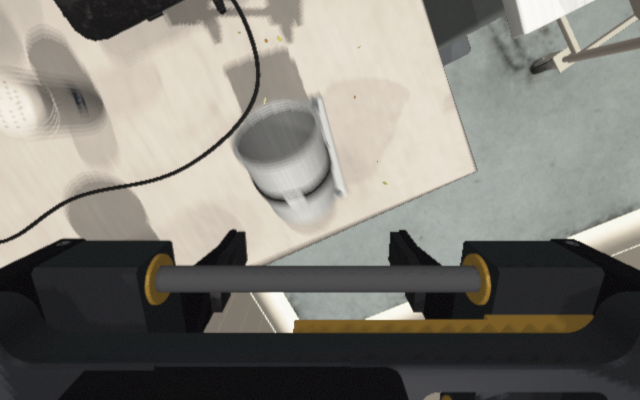

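```bash
for i in 1 ; do python3 -m jog '1 0 -45 0 -5; 1 0 -50 0 -5; 1 0 -50 0 -5; 1 0 -50 0 -5; 1 0 -50 0 -5'; python3 -m jog '1 0 -50 0 -5; 1 0 -50 0 -5; 1 0 -50 0 -5; 1 0 -50 0 -5; 1 0 -50 0 -5'; python3 -m jog '1 5 -50 -10 -5; 1 5 -40 -20 -4; 1 0 -35 -20 0; 1 0 0 -10 0; 1 0 0 0 0'; done; python3 - <<'E'
from h import *
import pickle
c=cam("wrist"); save(c,"w2.png"); pickle.dump(c,open("w2.pkl","wb"))
x=np.array([np.cos(np.radians(5)),np.sin(np.radians(5)),0]);H=np.array([.5026,-.426,.055])
for k in(-.05,0,.05,.135): print(k,proj(c,H+k*x+[0,0,.012 if k<.06 else 0]))
E
```

```text
time_s: 2.02
tcp_pos: [0.4773, -0.0445, 0.2803]
ee_rot: [[-0.774, -0.633, -0.0], [-0.633, 0.774, 0.0], [0.0, 0.0, -1.0]]
wrist_force: [0.2, 0.4, -0.2]
gripper_width: 1.002
gripper_force: 0.0
time_s: 2.65
tcp_pos: [0.4774, -0.2945, 0.2801]
ee_rot: [[-0.969, -0.246, -0.001], [-0.246, 0.969, 0.0], [0.0, 0.001, -1.0]]
wrist_force: [1.4, 0.8, -0.0]
gripper_width: 1.002
gripper_force: 0.0
time_s: 3.28
tcp_pos: [0.4871, -0.4173, 0.2192]
ee_rot: [[-0.996, -0.094, -0.003], [-0.094, 0.996, 0.002], [0.002, 0.002, -1.0]]
wrist_force: [-0.3, 0.7, 0.6]
gripper_width: 1.004
gripper_force: 0.0
-0.05 (np.float64(307.6989550950981), np.float64(155.91783090403317))
0 (np.float64(307.78195440865306), np.float64(201.54448349495888))
0.05 (np.float64(307.85800669035683), np.float64(243.35219114238512))
0.135 (np.float64(308.2560264381213), np.float64(300.9137430694665))
```

View pics/w2.png

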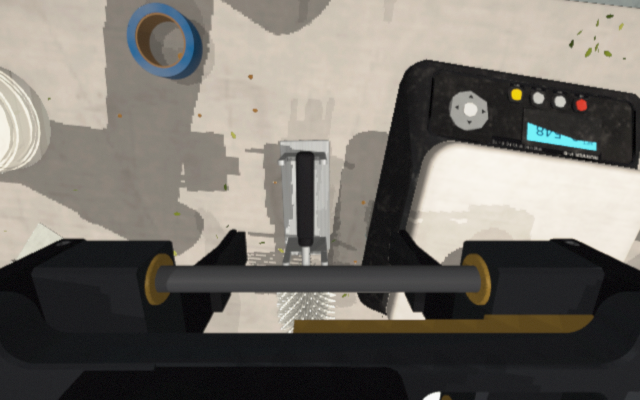

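```bash
python3 -m jog '1 -2 -12.5 -40 0; 1 0 0 -50 0; 1 0 0 -50 0; 1 0 0 -35 0; 1 0 0 0 0'; python3 -m jog '0 0 0 0 0;0 0 0 0 0;0 0 0 0 0;0 0 0 0 0;0 0 0 0 0'
```

```text
time_s: 3.95
tcp_pos: [0.4849, -0.4287, 0.044]
ee_rot: [[-0.995, -0.096, -0.004], [-0.096, 0.995, 0.002], [0.004, 0.003, -1.0]]
wrist_force: [-0.2, -0.7, 0.8]
gripper_width: 1.001
gripper_force: 0.0
time_s: 4.58
tcp_pos: [0.4858, -0.4305, 0.0458]
ee_rot: [[-0.996, -0.095, 0.0], [-0.095, 0.996, -0.0], [-0.0, -0.0, -1.0]]
wrist_force: [0.5, -0.5, -0.6]
gripper_width: 0.519
gripper_force: 0.0
```

```bash
python3 -m jog '0 0 0 0 0;0 0 0 0 0;0 0 0 0 0;0 0 0 0 0;0 0 0 0 0'; python3 -m jog '0 0 0 10 0;0 0 0 40 0;0 0 0 50 0;0 0 0 50 0;0 0 0 40 0';python3 - <<'E'
from h import *
c=cam("scene"); a=cam("wrist"); 
m=np.hstack([cv2.resize(c["img"][150:300,330:480],(400,400),interpolation=cv2.INTER_CUBIC),cv2.resize(a["img"][120:400,180:460],(400,400))])
cv2.imwrite("pics/g1.png",m[:,:,::-1])
E
```

```text
time_s: 5.2
tcp_pos: [0.4857, -0.4305, 0.0455]
ee_rot: [[-0.996, -0.095, -0.0], [-0.095, 0.996, 0.0], [0.0, 0.0, -1.0]]
wrist_force: [0.3, -0.4, 0.9]
gripper_width: 0.23
gripper_force: 30.0
time_s: 5.82
tcp_pos: [0.4858, -0.4306, 0.2389]
ee_rot: [[-0.995, -0.095, 0.002], [-0.095, 0.995, -0.002], [-0.002, -0.002, -1.0]]
wrist_force: [0.3, 0.7, -1.0]
gripper_width: 0.228
gripper_force: 30.0
```

View pics/g1.png

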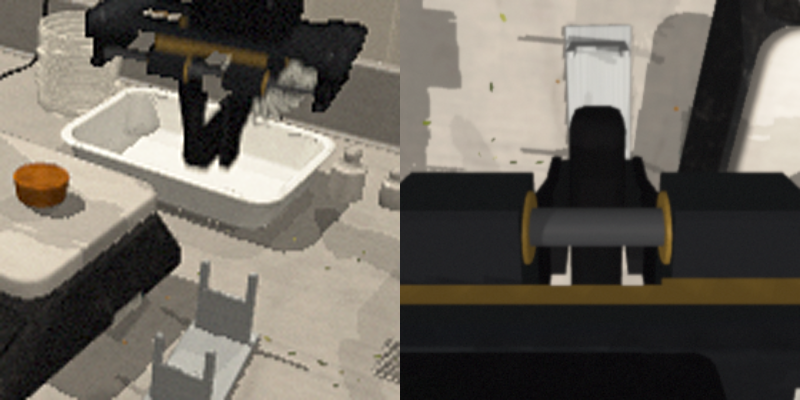

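```bash
python3 - <<'E'
from h import *
import pickle
c=pickle.load(open("scene.pkl","rb"));G=np.array([.4858,-.4306,.25])
for t in(-30,-20,-10,0,10,20):
    a=np.radians(t);d=np.array([np.cos(a)*.995,np.cos(a)*.095,np.sin(a)]);print(t,[np.round(proj(c,G+k*d)) for k in(-.035,.115,.15,.185)])
E
```

```text
-30 [array([404., 198.]), array([421., 205.]), array([424., 207.]), array([427., 208.])]
-20 [array([404., 201.]), array([423., 197.]), array([427., 196.]), array([430., 195.])]
-10 [array([403., 204.]), array([425., 188.]), array([429., 185.]), array([433., 182.])]
0 [array([403., 206.]), array([426., 180.]), array([430., 175.]), array([435., 170.])]
10 [array([403., 209.]), array([426., 172.]), array([431., 165.]), array([436., 157.])]
20 [array([403., 211.]), array([427., 165.]), array([432., 155.]), array([437., 146.])]
```

```bash
python3 -m jog '0 -2 20 0 5;0 -4 43 0 9.5;0 -4 43 0 9.5;0 -4 43 0 9.5;0 -4 43 0 9.5'; python3 -m jog '0 -4 43 0 9.5;0 -4 43 0 9.5;0 -1 43 0 9.2;0 0 25 0 4.5;0 0 0 0 0'; python3 - <<'E'
from h import *
c=cam("scene"); a=cam("top")
m=np.hstack([cv2.resize(c["img"][120:270,170:370],(400,300),interpolation=cv2.INTER_CUBIC),cv2.resize(a["img"][160:310,200:400],(400,300),interpolation=cv2.INTER_CUBIC)])
cv2.imwrite("pics/g2.png",m[:,:,::-1])
G=np.array(r.sense()["tcp_pos"])+[0,0,.011]
for t in(-30,-20,-10,0):
    b=np.radians(t);d=np.array([np.cos(b)*.155,np.cos(b)*.988,np.sin(b)]);print(t,[np.round((np.array(proj(c,G+k*d))-[170,120])*2) for k in(-.035,.115,.15,.185)])
E
```

```text
time_s: 6.55
tcp_pos: [0.467, -0.237, 0.2353]
ee_rot: [[-0.66, -0.752, -0.001], [-0.752, 0.66, 0.0], [0.0, 0.001, -1.0]]
wrist_force: [0.1, 1.2, -0.3]
gripper_width: 0.229
gripper_force: 30.0
time_s: 7.18
tcp_pos: [0.4584, -0.0832, 0.2356]
ee_rot: [[-0.152, -0.988, -0.0], [-0.988, 0.152, 0.0], [-0.0, 0.0, -1.0]]
wrist_force: [-0.3, -0.8, -0.5]
gripper_width: 0.225
gripper_force: 30.0
-30 [array([220.,  91.]), array([159., 119.]), array([147., 125.]), array([135., 130.])]
-20 [array([222.,  96.]), array([154., 105.]), array([141., 107.]), array([127., 108.])]
-10 [array([223., 101.]), array([151.,  90.]), array([136.,  88.]), array([122.,  86.])]
0 [array([224., 106.]), array([149.,  76.]), array([133.,  69.]), array([118.,  63.])]
```

View pics/g2.png

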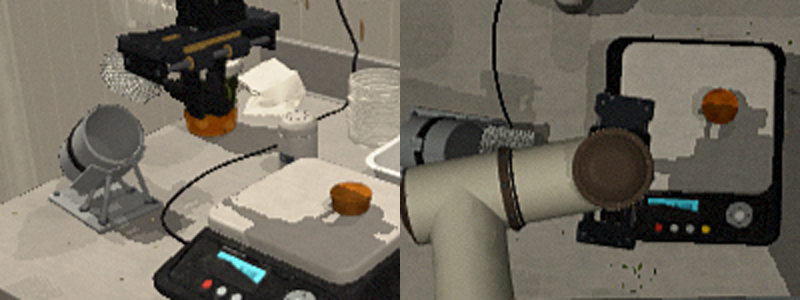

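```bash
python3 -m jog '0 0 0 -30 0;0 0 0 -30 0;0 0 0 -30 0;0 0 0 -20 0;0 0 0 -2 0'; python3 -m jog '0 2.2 13.8 0 0;0 2.2 13.8 0 0;0 2.2 13.8 0 0;0 0 0 0 0'
```

```text
time_s: 7.9
tcp_pos: [0.4576, -0.0855, 0.1221]
ee_rot: [[-0.156, -0.988, -0.004], [-0.988, 0.156, -0.001], [0.001, 0.004, -1.0]]
wrist_force: [0.3, 0.2, 0.4]
gripper_width: 0.231
gripper_force: 30.0
time_s: 8.4
tcp_pos: [0.4659, -0.0417, 0.124]
ee_rot: [[-0.152, -0.988, 0.001], [-0.988, 0.152, 0.0], [-0.0, -0.001, -1.0]]
wrist_force: [-0.3, -0.4, -1.0]
gripper_width: 0.222
gripper_force: 30.0
```

```bash
python3 -m jog '0 1.4 8.9 0 0;0 1.4 8.9 0 0;0 0 0 0 0'; python3 -m jog '0 1.4 8.9 0 0;0 0 0 0 0'; python3 - <<'E'
from h import *
c=cam("scene"); cv2.imwrite("pics/g3.png",cv2.resize(c["img"][140:240,170:320,::-1],(750,500),interpolation=cv2.INTER_CUBIC))
E
```

```text
time_s: 8.78
tcp_pos: [0.4683, -0.0247, 0.1236]
ee_rot: [[-0.153, -0.988, 0.0], [-0.988, 0.153, 0.0], [-0.0, -0.0, -1.0]]
wrist_force: [-0.7, -0.0, -0.9]
gripper_width: 0.225
gripper_force: 30.0
time_s: 9.02
tcp_pos: [0.469, -0.0162, 0.1232]
ee_rot: [[-0.154, -0.988, -0.002], [-0.988, 0.154, -0.0], [0.001, 0.001, -1.0]]
wrist_force: [-0.8, -0.4, -1.3]
gripper_width: 0.226
gripper_force: 30.0
```

View pics/g3.png

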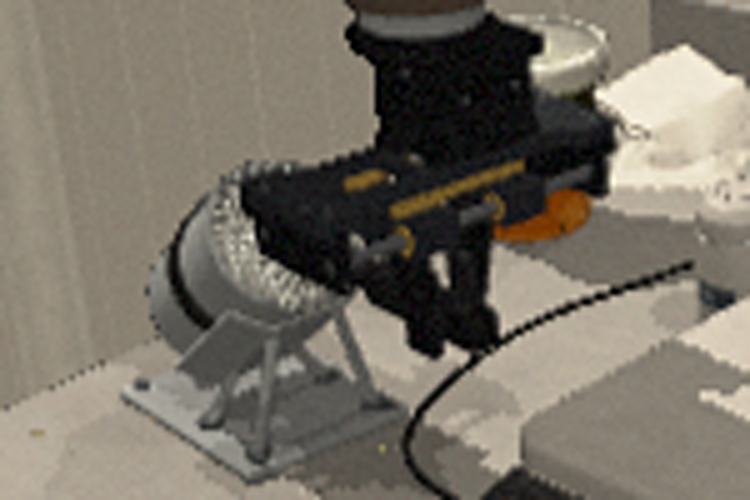

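```bash
python3 -m jog '0 0.4 2.5 9 0;0 0.4 2.5 9 0;0 0 0 0 0'; python3 -m jog '0 0.6 4 8.5 0;0 0.6 4 8.5 0;0 0 0 0 0'
```

```text
time_s: 9.45
tcp_pos: [0.471, -0.011, 0.1426]
ee_rot: [[-0.154, -0.988, 0.002], [-0.988, 0.154, 0.001], [-0.001, -0.002, -1.0]]
wrist_force: [-1.8, -1.3, -2.2]
gripper_width: 0.227
gripper_force: 30.0
time_s: 9.82
tcp_pos: [0.4725, -0.0025, 0.1596]
ee_rot: [[-0.154, -0.988, 0.003], [-0.988, 0.154, 0.001], [-0.002, -0.003, -1.0]]
wrist_force: [-0.1, -0.4, -2.5]
gripper_width: 0.229
gripper_force: 30.0
```

Pivoting with about 2 N. Continue the arc.

```bash
python3 -m jog '0 0.9 5.5 8 0;0 0.9 5.5 8 0;0 0 0 0 0'; python3 -m jog '0 1.1 6.7 7.6 0;0 1.1 6.7 7.6 0;0 0 0 0 0';  python3 -m jog '0 1.2 8 6.9 0;0 1.2 8 6.9 0;0 0 0 0 0'; python3 - <<'E'
from h import *
c=cam("scene"); a=cam("wrist")
m=np.hstack([cv2.resize(c["img"][120:240,170:290],(400,400),interpolation=cv2.INTER_CUBIC),cv2.resize(a["img"][:,120:520],(400,400))])
cv2.imwrite("pics/g4.png",m[:,:,::-1])
E
```

```text
time_s: 10.2
tcp_pos: [0.4741, 0.0085, 0.1754]
ee_rot: [[-0.153, -0.988, 0.002], [-0.988, 0.153, 0.001], [-0.001, -0.002, -1.0]]
wrist_force: [0.4, -0.2, -2.8]
gripper_width: 0.226
gripper_force: 30.0
time_s: 10.58
tcp_pos: [0.4763, 0.0219, 0.1905]
ee_rot: [[-0.153, -0.988, 0.002], [-0.988, 0.153, 0.001], [-0.001, -0.002, -1.0]]
wrist_force: [-0.6, -0.3, -1.0]
gripper_width: 0.228
gripper_force: 30.0
time_s: 10.95
tcp_pos: [0.4785, 0.038, 0.2042]
ee_rot: [[-0.153, -0.988, 0.002], [-0.988, 0.153, 0.001], [-0.001, -0.002, -1.0]]
wrist_force: [-0.3, 0.1, -1.0]
gripper_width: 0.228
gripper_force: 30.0
```

View pics/g4.png

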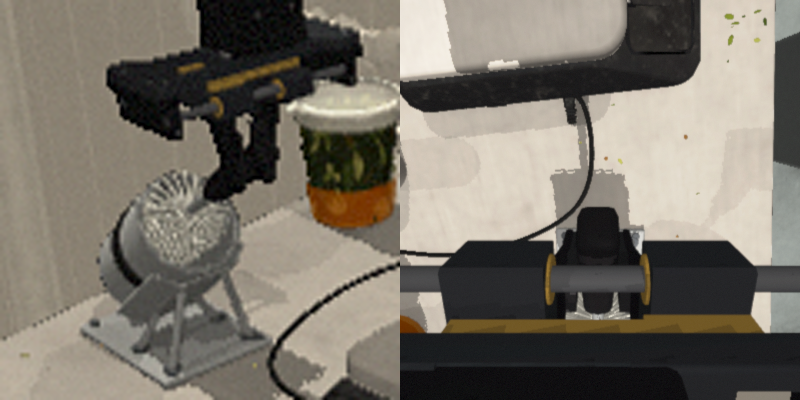

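```bash
python3 -m jog '0 1.3 8 -6.8 0;0 1.3 8 -6.8 0;0 0 0 0 0'; python3 -m jog '0 1.2 8 -6.7 0;0 1.2 8 -6.7 0;0 0 0 0 0'
```

```text
time_s: 11.42
tcp_pos: [0.4803, 0.0536, 0.189]
ee_rot: [[-0.153, -0.988, -0.002], [-0.988, 0.153, -0.0], [0.001, 0.002, -1.0]]
wrist_force: [0.0, -0.7, -0.6]
gripper_width: 0.228
gripper_force: 30.0
time_s: 11.8
tcp_pos: [0.4827, 0.0695, 0.1758]
ee_rot: [[-0.153, -0.988, -0.001], [-0.988, 0.153, -0.001], [0.001, 0.001, -1.0]]
wrist_force: [1.3, -0.2, 0.0]
gripper_width: 0.225
gripper_force: 30.0
```

```bash
python3 -m jog '0 0.7 4.5 -3.9 0;0 0 0 0 0;0 0 0 0 0'; python3 -m jog '0 -1.6 -10.3 8.7 0;0 -1.6 -10.3 8.7 0;0 -1.6 -10.3 8.7 0;0 -1.6 -10.3 8.7 0;0 -1.6 -10.3 8.8 0'; python3 -m jog '0 0 0 0 0;0 0 0 0 0;0 0 0 0 0'
```

```text
time_s: 12.18
tcp_pos: [0.4837, 0.0735, 0.1728]
ee_rot: [[-0.154, -0.988, 0.0], [-0.988, 0.154, -0.0], [-0.0, -0.0, -1.0]]
wrist_force: [0.7, -1.6, -1.1]
gripper_width: 0.227
gripper_force: 30.0
time_s: 12.8
tcp_pos: [0.4755, 0.0212, 0.217]
ee_rot: [[-0.154, -0.988, 0.0], [-0.988, 0.154, 0.0], [-0.0, -0.0, -1.0]]
wrist_force: [-0.9, -0.2, -0.3]
gripper_width: 0.223
gripper_force: 30.0
time_s: 13.18
tcp_pos: [0.4755, 0.0222, 0.2158]
ee_rot: [[-0.154, -0.988, -0.001], [-0.988, 0.154, -0.0], [0.0, 0.001, -1.0]]
wrist_force: [-0.0, 0.1, -0.2]
gripper_width: 0.225
gripper_force: 30.0
```

```bash
python3 -m jog '0 -0.6 -3.8 3.2 0;0 0 0 0 0;0 0 0 0 0'; python3 -m jog '0 1.7 11 -9.4 0;0 1.7 11 -9.4 0;0 1.7 11 -9.4 0;0 1.7 11 -9.4 0;0 1.8 11.3 -9.3 0'; python3 -m jog '0 0 0 0 0;0 0 0 0 0;0 0 0 0 0'; python3 -m jog '0 -1.7 -11 9.4 0;0 -1.7 -11 9.4 0;0 -1.7 -11 9.4 0;0 -1.7 -11 9.4 0;0 -1.8 -11.3 9.3 0'; python3 -m jog '0 0 0 0 0;0 0 0 0 0;0 0 0 0 0'
```

```text
time_s: 13.55
tcp_pos: [0.475, 0.0182, 0.2194]
ee_rot: [[-0.154, -0.988, -0.0], [-0.988, 0.154, 0.0], [-0.0, 0.0, -1.0]]
wrist_force: [-0.5, 0.2, -1.4]
gripper_width: 0.224
gripper_force: 30.0
time_s: 14.18
tcp_pos: [0.4837, 0.0744, 0.1717]
ee_rot: [[-0.154, -0.988, -0.0], [-0.988, 0.154, -0.0], [0.0, 0.0, -1.0]]
wrist_force: [-0.3, 0.1, -1.2]
gripper_width: 0.229
gripper_force: 30.0
time_s: 14.55
tcp_pos: [0.4838, 0.0734, 0.173]
ee_rot: [[-0.155, -0.988, 0.001], [-0.988, 0.155, 0.0], [-0.0, -0.001, -1.0]]
wrist_force: [0.5, -0.4, -0.8]
gripper_width: 0.228
gripper_force: 30.0
time_s: 15.18
tcp_pos: [0.4749, 0.0173, 0.2203]
ee_rot: [[-0.155, -0.988, 0.0], [-0.988, 0.155, 0.0], [-0.0, -0.0, -1.0]]
wrist_force: [-0.9, -0.8, -0.6]
gripper_width: 0.227
gripper_force: 30.0
time_s: 15.55
tcp_pos: [0.4749, 0.0184, 0.219]
ee_rot: [[-0.154, -0.988, -0.001], [-0.988, 0.154, -0.0], [0.0, 0.001, -1.0]]
wrist_force: [-0.7, 0.4, -0.1]
gripper_width: 0.23
gripper_force: 30.0
```

```bash
python3 - <<'E'
from h import *
c=cam("scene"); cv2.imwrite("pics/g5.png",cv2.resize(c["img"][120:240,170:290,::-1],(600,600),interpolation=cv2.INTER_CUBIC))
E
```

```text
(no output)
```

View pics/g5.png

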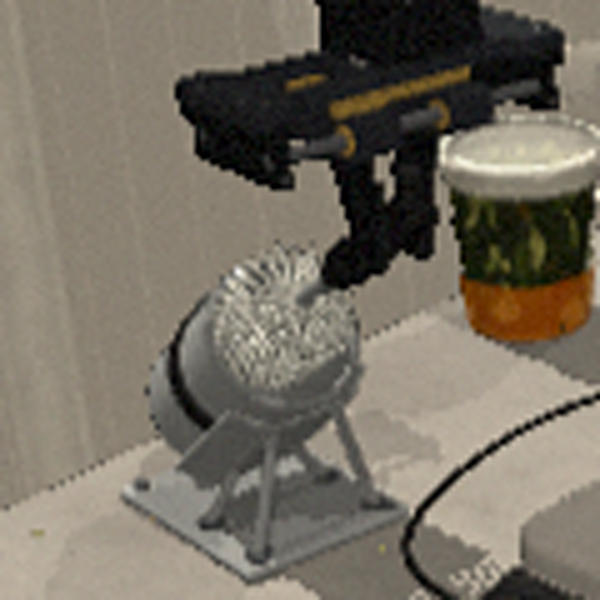

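```bash
python3 -m jog '0 1.7 11 -9.4 0;0 1.7 11 -9.4 0;0 1.7 11 -9.4 0;0 1.7 11 -9.4 0;0 1.8 11.3 -9.3 0'; python3 -m jog '0 0 0 0 0;0 0 0 0 0;0 0 0 0 0'; python3 -m jog '0 -1.7 -11 9.4 0;0 -1.7 -11 9.4 0;0 -1.7 -11 9.4 0;0 -1.7 -11 9.4 0;0 -1.8 -11.3 9.3 0'; python3 -m jog '0 0 0 0 0;0 0 0 0 0;0 0 0 0 0'
python3 -m jog '0 1.7 9.7 -7.4 0;0 1.8 9.9 -7.4 0;0 0 0 0 0'; python3 -m jog '0 -1.2 -8 -6.9 0;0 -1.2 -8 -6.9 0;0 0 0 0 0'; python3 -m jog '0 -1.1 -6.7 -7.6 0;0 -1.1 -6.7 -7.6 0;0 0 0 0 0'
```

```text
time_s: 16.23
tcp_pos: [0.4837, 0.0744, 0.1717]
ee_rot: [[-0.154, -0.988, -0.0], [-0.988, 0.154, -0.0], [0.0, 0.0, -1.0]]
wrist_force: [0.3, -0.9, -0.6]
gripper_width: 0.226
gripper_force: 30.0
time_s: 16.6
tcp_pos: [0.4838, 0.0734, 0.173]
ee_rot: [[-0.155, -0.988, 0.001], [-0.988, 0.155, 0.0], [-0.0, -0.001, -1.0]]
wrist_force: [1.0, -0.1, -0.4]
gripper_width: 0.225
gripper_force: 30.0
time_s: 17.23
tcp_pos: [0.4749, 0.0174, 0.2203]
ee_rot: [[-0.155, -0.988, 0.0], [-0.988, 0.155, 0.0], [-0.0, -0.0, -1.0]]
wrist_force: [-0.4, -0.1, -1.0]
gripper_width: 0.227
gripper_force: 30.0
time_s: 17.6
tcp_pos: [0.4749, 0.0184, 0.219]
ee_rot: [[-0.154, -0.988, -0.001], [-0.988, 0.154, -0.0], [0.0, 0.001, -1.0]]
wrist_force: [0.4, -0.9, -1.1]
gripper_width: 0.226
gripper_force: 30.0
time_s: 17.98
tcp_pos: [0.4782, 0.0386, 0.2035]
ee_rot: [[-0.153, -0.988, -0.002], [-0.988, 0.153, -0.001], [0.001, 0.002, -1.0]]
wrist_force: [0.3, 0.3, -1.0]
gripper_width: 0.227
gripper_force: 30.0
time_s: 18.35
tcp_pos: [0.4755, 0.0208, 0.1901]
ee_rot: [[-0.156, -0.988, -0.002], [-0.988, 0.156, -0.0], [0.001, 0.001, -1.0]]
wrist_force: [-0.4, 0.1, -1.4]
gripper_width: 0.225
gripper_force: 30.0
time_s: 18.73
tcp_pos: [0.4739, 0.008, 0.1752]
ee_rot: [[-0.155, -0.988, -0.0], [-0.988, 0.155, 0.0], [-0.0, 0.0, -1.0]]
wrist_force: [0.4, 1.3, -0.2]
gripper_width: 0.226
gripper_force: 30.0
```

```bash
python3 -m jog '0 -0.9 -5.5 -8 0;0 -0.9 -5.5 -8 0;0 0 0 0 0'; python3 -m jog '0 -0.6 -4 -8.5 0;0 -0.6 -4 -8.5 0;0 0 0 0 0'; python3 -m jog '0 -0.4 -2.5 -9 0;0 -0.4 -2.5 -9 0;0 0 0 0 0'; python3 - <<'E'
from h import *
import pickle
c=cam("scene");a=cam("top");pickle.dump((c,a),open("lv.pkl","wb"))
# bristle mask (bright, speckled) tracked in the scene picture
b=pickle.load(open("scene.pkl","rb"))
d=(np.abs(c["img"].astype(int)-b["img"]).max(2)>60)&(c["img"].min(2)>110); d[:,:190]=0;d[:,275:]=0;d[:160]=0;d[235:]=0
y,x=np.where(d);print(len(x),x.mean(),y.mean(),np.percentile(x,[2,98]),np.percentile(y,[2,98]))
G=np.array(r.sense()["tcp_pos"])+[0,0,.011]
for t in(-30,-20,-10,0):
    q=np.radians(t);e=np.array([np.cos(q)*.155,np.cos(q)*.988,np.sin(q)]);print(t,[np.round(proj(c,G+k*e)) for k in(.115,.15)])
E
```

```text
time_s: 19.1
tcp_pos: [0.4717, -0.0029, 0.1588]
ee_rot: [[-0.155, -0.988, -0.001], [-0.988, 0.155, -0.0], [0.0, 0.001, -1.0]]
wrist_force: [0.3, 1.7, 0.4]
gripper_width: 0.225
gripper_force: 30.0
time_s: 19.48
tcp_pos: [0.4704, -0.0109, 0.1417]
ee_rot: [[-0.155, -0.988, -0.002], [-0.988, 0.155, -0.0], [0.001, 0.002, -1.0]]
wrist_force: [-0.4, 0.4, 0.3]
gripper_width: 0.225
gripper_force: 30.0
time_s: 19.85
tcp_pos: [0.4696, -0.0158, 0.1237]
ee_rot: [[-0.155, -0.988, -0.002], [-0.988, 0.155, -0.0], [0.001, 0.002, -1.0]]
wrist_force: [0.6, -0.2, 0.2]
gripper_width: 0.23
gripper_force: 30.0
104 221.16346153846155 191.04807692307693 [213.06 232.94] [180. 200.]
-30 [array([238., 208.]), array([233., 210.])]
-20 [array([236., 202.]), array([230., 202.])]
-10 [array([234., 195.]), array([228., 194.])]
0 [array([233., 189.]), array([226., 185.])]
```

```bash
python3 -m jog '0 -1.5 -9.5 0 0;0 -1.5 -9.5 0 0;0 -1.5 -9.5 0 0'; python3 -m jog '0 -2.2 -13.8 0 0;0 -2.2 -13.8 0 0;0 -2.2 -13.8 0 0;0 0 0 0 0'; python3 - <<'E'
from h import *
import pickle
c=cam("scene")
b=pickle.load(open("scene.pkl","rb"))
d=(np.abs(c["img"].astype(int)-b["img"]).max(2)>25)&(c["img"].min(2)>90); d[:,:190]=0;d[:,275:]=0;d[:150]=0;d[235:]=0
y,x=np.where(d);print(len(x),x.mean(),y.mean(),np.percentile(x,[2,98]),np.percentile(y,[2,98]))
G=np.array(r.sense()["tcp_pos"])+[0,0,.011]
for t in(-30,-20,-10,0,10):
    q=np.radians(t);e=np.array([np.cos(q)*.155,np.cos(q)*.988,np.sin(q)]);print(t,[np.round(proj(c,G+k*e)) for k in(.115,.15,.185)])
E
```

```text
time_s: 20.32
tcp_pos: [0.4655, -0.0448, 0.1247]
ee_rot: [[-0.154, -0.988, 0.0], [-0.988, 0.154, 0.0], [-0.0, -0.0, -1.0]]
wrist_force: [-0.7, 0.4, -0.1]
gripper_width: 0.226
gripper_force: 30.0
time_s: 20.82
tcp_pos: [0.4585, -0.0866, 0.1244]
ee_rot: [[-0.156, -0.988, -0.001], [-0.988, 0.156, -0.0], [0.0, 0.001, -1.0]]
wrist_force: [-0.1, 0.7, -1.1]
gripper_width: 0.223
gripper_force: 30.0
301 238.88704318936877 193.00664451827242 [226. 273.] [151. 209.]
-30 [array([253., 216.]), array([247., 218.]), array([242., 220.])]
-20 [array([251., 210.]), array([244., 210.]), array([238., 210.])]
-10 [array([249., 203.]), array([242., 201.]), array([235., 199.])]
0 [array([248., 196.]), array([241., 192.]), array([234., 189.])]
10 [array([248., 190.]), array([240., 184.]), array([233., 179.])]
```

```bash
python3 -m jog '0 0 0 30 0;0 0 0 40 0;0 0 0 45 0;0 0 -24 0 -4.5;0 1 -43 0 -9.2'; python3 -m jog '0 4 -43 0 -9.5;0 4 -43 0 -9.5;0 4 -43 0 -9.5;0 4 -43 0 -9.5;0 4 -43 0 -9.5'; python3 -m jog '0 4 -43 0 -9.5;0 2 -19 0 -5;0 0 0 0 0;0 0 0 0 0'
```

```text
time_s: 21.5
tcp_pos: [0.4605, -0.1521, 0.2405]
ee_rot: [[-0.385, -0.923, 0.002], [-0.923, 0.385, 0.0], [-0.001, -0.002, -1.0]]
wrist_force: [0.6, 1.2, -1.2]
gripper_width: 0.228
gripper_force: 30.0
time_s: 22.12
tcp_pos: [0.4802, -0.3685, 0.2393]
ee_rot: [[-0.942, -0.336, -0.001], [-0.336, 0.942, 0.0], [0.0, 0.001, -1.0]]
wrist_force: [1.1, 0.9, 0.4]
gripper_width: 0.228
gripper_force: 30.0
time_s: 22.62
tcp_pos: [0.4861, -0.4287, 0.2393]
ee_rot: [[-0.995, -0.096, -0.001], [-0.096, 0.995, 0.001], [0.001, 0.001, -1.0]]
wrist_force: [0.0, -0.2, -0.7]
gripper_width: 0.227
gripper_force: 30.0
```

```bash
python3 -m jog '0 0 -1.5 -50 0;0 0 0 -50 0;0 0 0 -40 0;0 0 0 -15 0;0 0 0 0 0'; python3 -m jog '0 0 0 -10 0;0 0 0 -10 0;0 0 0 0 0';  python3 -m jog '0 0 0 -10 0;0 0 0 -7 0;0 0 0 0 0'
```

```text
time_s: 23.25
tcp_pos: [0.4863, -0.4305, 0.0847]
ee_rot: [[-0.995, -0.096, -0.001], [-0.096, 0.995, 0.0], [0.001, 0.0, -1.0]]
wrist_force: [-0.0, -1.6, -0.8]
gripper_width: 0.227
gripper_force: 30.0
time_s: 23.62
tcp_pos: [0.4856, -0.4307, 0.064]
ee_rot: [[-0.996, -0.094, -0.001], [-0.094, 0.996, 0.001], [0.001, 0.001, -1.0]]
wrist_force: [-0.2, -0.0, -0.9]
gripper_width: 0.228
gripper_force: 30.0
time_s: 24.0
tcp_pos: [0.4859, -0.4311, 0.0473]
ee_rot: [[-0.996, -0.095, -0.001], [-0.095, 0.996, 0.0], [0.001, 0.0, -1.0]]
wrist_force: [0.2, 1.0, 1.4]
gripper_width: 0.226
gripper_force: 30.0
```

```bash
python3 -m jog '0 0 0 -1.5 0;0 0 0 0 0'; python3 -m jog '1 0 0 0 0;1 0 0 0 0;1 0 0 0 0;1 0 0 0 0;1 0 0 0 0'; python3 -m jog '1 0 0 0 0;1 0 0 0 0;1 0 0 0 0;1 0 0 0 0;1 0 0 0 0'; python3 -m jog '1 0 0 20 0;1 0 0 40 0;1 0 0 50 0;1 0 0 60 0;1 0 0 50 0'; python3 -m jog '1 -50 60 0 0;1 -40 60 0 0;1 0 60 0 0;1 0 60 0 0;1 0 60 0 0'; python3 - <<'E'
from h import *
import pickle
t=cam("top");o=pickle.load(open("top.pkl","rb"));s=cam("scene");so=pickle.load(open("scene.pkl","rb"))
def meas(t):
    g=(t["img"].max(2)<45).astype(np.uint8); g[:,:405]=0; g[:,440:]=0; g[:205]=0; g[255:]=0
    n,l,st,ce=cv2.connectedComponentsWithStats(g); i=1+np.argmax(st[1:,4]); y,x=np.where(l==i)
    return st[i],ce[i].round(1),cv2.minAreaRect(np.c_[x,y].astype(np.float32))
for k in(o,t): print(meas(k))
def m2(s):
    g=(s["img"].max(2)<45)[255:300,385:420]; y,x=np.where(g); return len(x),x.mean(),y.mean()
print(m2(so),m2(s))
def m3(s):
    g=(s["img"].min(2)>200)[225:290,400:445]; y,x=np.where(g); return len(x),x.mean(),y.mean()
print(m3(so),m3(s))
for n,a,b,(v,w,p,q) in(("shaker",o,t,(140,170,270,300)),("cup",o,t,(195,230,340,380)),("brush scene",so,s,(225,310,380,445))):
    print(n,np.abs(a["img"][v:w,p:q].astype(int)-b["img"][v:w,p:q]).mean())
print(r.sense()["time_s"])
E
```

```text
time_s: 24.25
tcp_pos: [0.4861, -0.4311, 0.0466]
ee_rot: [[-0.996, -0.095, 0.0], [-0.095, 0.996, -0.0], [-0.0, -0.0, -1.0]]
wrist_force: [-1.2, -0.0, 1.1]
gripper_width: 0.227
gripper_force: 30.0
time_s: 24.88
tcp_pos: [0.4861, -0.4309, 0.0461]
ee_rot: [[-0.996, -0.095, -0.0], [-0.095, 0.996, 0.0], [0.0, 0.0, -1.0]]
wrist_force: [0.0, 0.1, -0.3]
gripper_width: 0.709
gripper_force: 0.0
time_s: 25.5
tcp_pos: [0.4861, -0.431, 0.0461]
ee_rot: [[-0.996, -0.095, 0.0], [-0.095, 0.996, 0.0], [-0.0, 0.0, -1.0]]
wrist_force: [0.0, -0.5, 0.2]
gripper_width: 0.998
gripper_force: 0.0
time_s: 26.12
tcp_pos: [0.4861, -0.4311, 0.269]
ee_rot: [[-0.996, -0.095, 0.002], [-0.095, 0.996, -0.001], [-0.002, -0.001, -1.0]]
wrist_force: [0.4, -1.1, 0.0]
gripper_width: 1.002
gripper_force: 0.0
time_s: 26.75
tcp_pos: [0.4109, -0.1493, 0.2665]
ee_rot: [[-0.996, -0.094, 0.001], [-0.094, 0.996, 0.0], [-0.001, -0.0, -1.0]]
wrist_force: [0.4, -0.8, 0.3]
gripper_width: 0.997
gripper_force: 0.0
(array([416, 211,  11,  36, 256], dtype=int32), array([421. , 229.6]), ((420.9123840332031, 228.74085998535156), (35.45705795288086, 7.526983261108398), 83.41805267333984))
(array([416, 212,  13,  36, 259], dtype=int32), array([421.1, 230.5]), ((421.768310546875, 229.41464233398438), (35.66938781738281, 9.165818214416504), 83.6598129272461))
(351, np.float64(18.0), np.float64(18.5982905982906)) (349, np.float64(17.630372492836678), np.float64(18.9054441260745))
(7, np.float64(23.428571428571427), np.float64(3.2857142857142856)) (22, np.float64(20.227272727272727), np.float64(10.272727272727273))
shaker 3.4992592592592593
cup 3.0611904761904762
brush scene 12.831915535444947
26.85
```

```bash
python3 -m jog '1 0 0 0 0;1 0 0 0 0'; python3 -c "
from station import r
print(r.finish_job())"
```

```text
time_s: 27.1
tcp_pos: [0.4114, -0.1518, 0.2661]
ee_rot: [[-0.996, -0.093, -0.0], [-0.093, 0.996, -0.0], [0.0, -0.0, -1.0]]
wrist_force: [-0.1, -0.3, -0.4]
gripper_width: 1.001
gripper_force: 0.0
the job is handed in; nothing more can be done
None
```

I brushed the canister with three full strokes and laid the brush back in both forks of its rest, released and within about 3 mm of where it lay; the job was handed in at about 27 s, wrist forces read only a few newtons, and no verdict came back.

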